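# Hold a sprung detector lid open at its pointer with a lifting rod

## Robot

A 6-joint arm with a two-finger parallel gripper is mounted at the origin on the work surface. World frame = base frame: x ahead of the robot, y to its left, z up, the work surface at z = 0. Lengths are in m, angles in degrees, forces in N, time in s.
With the tool pointing down it reaches from about 0.275 to 0.725 m from the base axis. Payload 5.6 kg.
Tool frame: the origin (TCP) lies at the very end of the fingers, on their centre line; the grasp point (between the pads) lies env.tcp_to_grasp behind it (env.tcp_to_grasp is the distance from the TCP to the grasp point, in m); z points along the fingers, y is the direction in which the jaws open and shut (so a half turn about z gives the same grasp; the last joint's range is limited). The gripper opens to 85 mm and grips with 20 to 120 N. Pads are 22 mm wide; open, the fingers measure 114 mm over their backs; the gripper's body (76 mm by 85 mm) begins 54 mm behind the grasp point. The pads swing forward as they close: fully open they stand 13 mm farther back than shut.
Start: joints at [83.228, 14.616, 6.199, 0, -81.583, -16.306], TCP at [0.216, 0.506, 0.231] pointing down, gripper open.
Joint ranges: [-168.99, 168.99], [-69.2, 112.95], [-62.41, 85.93], [-164.36, 98.24], [-168.68, -3.75], [-174.98, 174.98]. Speed limits (degrees/s): [147.25, 147.25, 180, 180, 180, 180].

## Interface

Orientations are given as [roll, pitch, yaw] about the fixed x, y, z axes, in that order (R = Rz(yaw) Ry(pitch) Rx(roll)).
In Python, from bench import env gives the robot as it stands.
- The arm moves only by the tool apply_moves, never from a script. Its argument "motion" is a list of rows, each a list of 7 numbers: the turn, a rotation vector about the tool's x, y, z in degrees, then the shift along the tool's x, y, z in cm, then the opening in per cent of the stroke, from 0 (shut) to 100 (fully open). In form: [[rx, ry, rz, dx, dy, dz, fingers], ...]. A call has 1 to 5 rows; each row is the pose to reach, as a shift and turn from the pose measured when the call began, along the tool's axes at that moment; what a row does not reach only later rows make up. A row lasts 1/10 s, in which the tool goes at most 50 mm and 8.59 degrees, less where a joint would pass 70% of its speed; a pose out of reach is approached as far as the arm can. A call with a gripper value outside its range is refused whole. The fingers move at their own pace and stop on an object; "newtons" is the grip in N (left out, the last holds). Time passes only in rows, so rows that repeat a pose let the fingers close. It gives the time, the measured TCP pose, the force and the opening at its end, in the units of the state.
- env.get_state(): the state, without advancing time (a new reading comes with each control period).
- env.read_camera(name): name is "side" or "top"; returns the picture (384x512x3 uint8, red, green, blue); there is no depth.
- env.camera_model(name): a dict with "K" (3x3 intrinsics, pixels), "k1" (the pictures are not rectified: a ray, as slopes to the right and down, at radius r is drawn at 1 + k1 r^2 times it, then the intrinsics apply), "R" (3x3) and "t" (3): a world point X has camera coordinates R X + t. Camera axes: x right, y down, z forward; pixel columns grow to the right and rows downward; lengths in m; the calibration is good to about 2 mm. A picture is of the moment at which its call begins. camera_model takes no time and is no camera call.
- env.job_done(): hands the job in, once; it reports no verdict.
The state is a dict: "clock": time; "qpos": joint angles; "qvel": joint speeds; "tau": joint torques, N m; "ee_pos": TCP position; "orientation": TCP orientation; "contact_force": force on the tool from outside, world axes, zero at the start; "moment": the same for the moment, N m; "grip_width": finger opening in m.
Only numpy, scipy, OpenCV 4.12 (cv2) and the standard library are available. Lean on these libraries where they do the work, as an engineer would, in place of code of your own. Each camera call takes 0.05 s, during which the arm holds its last target.

## Task

Pick up the lifting rod by its handle, pass the rod's end sideways through the small upright eye on the detector housing's shut lid, and with the rod raise the lid against its spring until the lid is parallel to the flat setting pointer at its left side. Finish while still holding the lid there, steady, on the rod: do not let go or lower it. Keep the gripper and arm off the lid, do not shift the pointer, and leave the other things on the bench where they are.

Things in the scene. Friction and masses are not known exactly. Their poses are not given: they have to be found in the camera images.
- rod_grip (a point): Lifting rod (loose, about 90 g, lying to the right of the housing): centre of its grey square handle, 60 long x 24 x 24 mm; 12 mm above the bench as it lies. x runs along the tool to the tip, z up as it lies. From the handle's front face, 30 mm ahead of this point, a round steel rod 6 mm thick runs 85 mm straight on along the same axis.
- rod_tip (a point): Tip of the lifting rod, on its axis, 115 mm from the handle's centre; the last 4 mm taper to 3 mm. Same axes as rod_grip.
- lid_eye (a point): Centre of the hole of the dark steel eye (ring, hole 16 mm, outside 26 mm, 8 mm thick along the hole) upright on the lid near its front edge, mid-width. Turns with the lid: y along the hole, parallel to the hinge (to the left), x towards the hinge, z up from the lid. Shut: 117 mm above the bench, 21 mm above the lid's top; 132 mm in front of the hinge axis. Its right side (-y) is free to come in from.
- lid_hinge (a point): Point on the lid's hinge axis (far side of the housing) at mid-width, 96 mm above the bench, level with the lid's top. Same axes as lid_eye. The aluminium lid is 104 mm wide, 154 mm long.
- housing: Fixed grey detector housing, box 150 x 100 x 90 mm on a plate 190 x 130 x 8 mm, lid on top; origin at the centre of its underside, x towards the hinge side, y to the left. A thin dark wire arc with tick marks and the pointer stand up along its left side (+y), 58 to 70 mm from mid-width.
- lid (a joint): Lid angle in rad about the hinge: 0 shut (level), grows as its front edge rises, stop at 1.3. A spring and its weight pull it shut: about 2.3 N upward at the eye starts it, 3 to 5 N hold it at 0.85; it falls shut if let go.
- pointer (a joint): Angle of the setting pointer in rad, same axis and sense as the lid's: 0 level, grows upward; starts between 0.45 and 0.85 and stays (stiff joint). The lid is at the mark when its angle equals this one.
- pointer_tip (a point): Free end of the setting pointer, a flat steel bar 125 mm long, 8 mm high and 5 mm thick, pivoted on the line of the lid's hinge 66 mm left (+y) of mid-width; this point lies 125 mm from the pivot. x runs along the bar towards the pivot, y along the hinge axis.
- mount_ring: Bystander: aluminium ring 64 mm across, 12 mm high, flat on the bench; origin at the centre of its underside.
- hex_key: Bystander: dark steel L-shaped key, 6 mm thick, arms about 115 and 30 mm, flat on the bench; origin on the bench under the long arm.
- adapter_plate: Bystander: dark steel plate 70 x 90 x 10 mm with holes; origin at the centre of its underside.
- screwdriver: Bystander: screwdriver with a black handle, lying on the bench.
- bottle: Bystander: white plastic bottle 56 mm across, 120 mm high; origin at the centre of its underside.
- lens_barrel: Bystander: grey lens barrel 48 mm across, 50 mm high; origin at the centre of its underside.
- screw_tray: Bystander: low aluminium tray 90 x 120 x 25 mm; origin at the centre of its underside.
Mind the look-alikes: they are no part of the job. Leave any orange look-alike of the housing alone.

How it is judged:
By the outcome, as a careful person would: the job done as asked, in the order asked, and still so for the second after the job is handed in, while the arm keeps its last pose, push and grip.
It also fails if it takes over 48 s, if anything falls off the work surface, if the arm or the gripper's body presses on something with over 40 N, if the wrist force passes 120 N, or if a joint passes its speed limit or range.

## Working session

There is one attempt and no reset: what is moved stays moved. The work goes in short steps, Python scripts to look and compute and a tool call to move; the robot and the scene stay as the last step left them, time stands still between calls to the robot, and variables do not carry over. Pictures are saved under pics/ and viewed, and the job is handed in when it is done.

Besides the shell and the picture viewer there is one more tool, called after ">>>" as name(argument=value, ...) on one line, values as JSON. apply_moves: Moves the arm, as the interface text tells. Its arguments: {"type":"object","properties":{"motion":{"type":"array"},"newtons":{"type":"number"}},"required":["motion"]}

```bash
ls; mkdir -p pics
python3 - <<'E'
from bench import env
import cv2
print(env.get_state()); print(env.tcp_to_grasp)
for n in("side","top"):
    im=env.read_camera(n); cv2.imwrite(f"pics/{n}0.png",im[:,:,::-1]); print(n,env.camera_model(n))
E
```

```text
pics
{'clock': 0.0, 'qpos': array([ 8.32266128e+01,  1.46543048e+01,  6.12811704e+00, -2.74730927e-02,
       -8.15844668e+01, -1.63060968e+01]), 'qvel': array([-0.10397887, -0.00494482,  0.05432342,  0.02600781, -0.09752913,
       -0.06131657]), 'tau': array([-5.43130300e-04, -3.86632740e+01,  2.37941623e+01,  5.36501974e+00,
       -6.10183473e-03,  1.39191240e-06]), 'ee_pos': array([0.21535362, 0.50551911, 0.23036585]), 'orientation': array([ 1.79886167e+02, -4.99202853e-03, -2.30835259e+01]), 'contact_force': array([-0.26255967, -0.9330774 ,  0.11577954]), 'moment': array([-0.02695528, -0.01726376,  0.01932365]), 'grip_width': 0.0852896372606466}
0.0187
side {'K': array([[416.12289059,   0.        , 251.51713983],
       [  0.        , 416.12289059, 191.82867859],
       [  0.        ,   0.        ,   1.        ]]), 'k1': 0.003836231225637048, 'R': array([[ 0.9983354 , -0.05766609,  0.00102262],
       [-0.0307321 , -0.54688155, -0.83664575],
       [ 0.04880534,  0.83522164, -0.54774341]]), 't': array([-0.45332285,  0.12146444,  1.00715591])}
top {'K': array([[459.31888953,   0.        , 257.97342071],
       [  0.        , 459.31888953, 195.98210711],
       [  0.        ,   0.        ,   1.        ]]), 'k1': -0.12457258907870103, 'R': array([[ 0.02835417, -0.99955965, -0.00874906],
       [-0.99450949, -0.02732674, -0.10101542],
       [ 0.10073186,  0.01156523, -0.99484639]]), 't': array([0.06714705, 0.45121881, 1.22892552])}
```

View pics/side0.png

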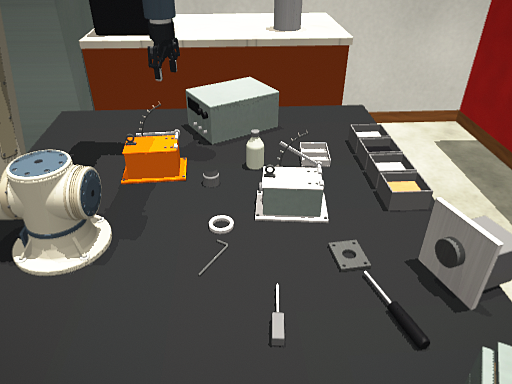

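View pics/top0.png

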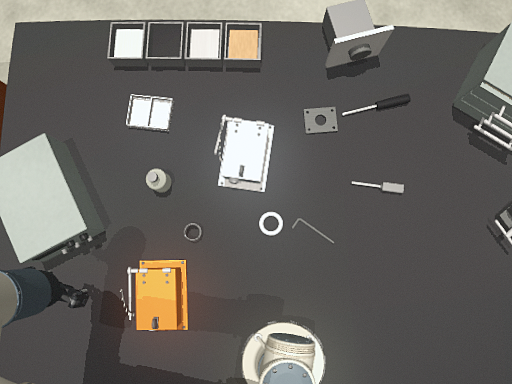

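Run:
```python
import cv2
s=cv2.imread("pics/side0.png");t=cv2.imread("pics/top0.png")
cv2.imwrite("pics/s_h.png",cv2.resize(s[120:230,240:345],None,fx=5.4,fy=5.4,interpolation=cv2.INTER_CUBIC))
cv2.imwrite("pics/t_h.png",cv2.resize(t[105:200,200:290],None,fx=6,fy=6,interpolation=cv2.INTER_CUBIC))
a=cv2.resize(s[275:355,240:320],None,fx=5,fy=5,interpolation=cv2.INTER_CUBIC)
b=cv2.resize(t[150:230,340:420],None,fx=5,fy=5,interpolation=cv2.INTER_CUBIC)
cv2.imwrite("pics/rod.png",cv2.hconcat([a,b]))
```

```text
(no output)
```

View pics/s_h.png

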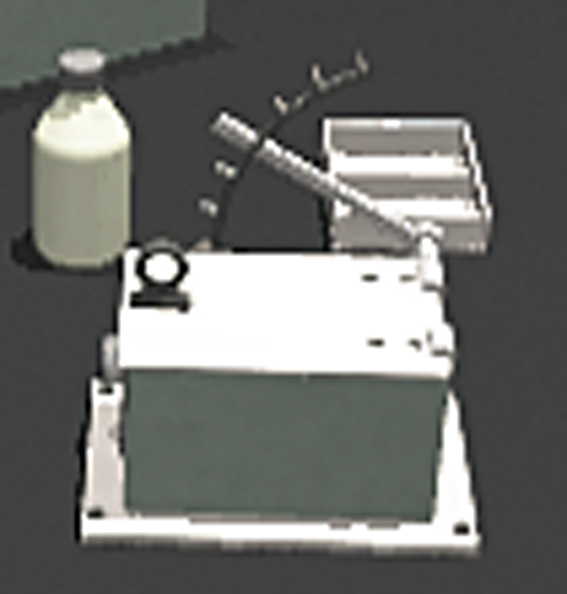

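View pics/t_h.png

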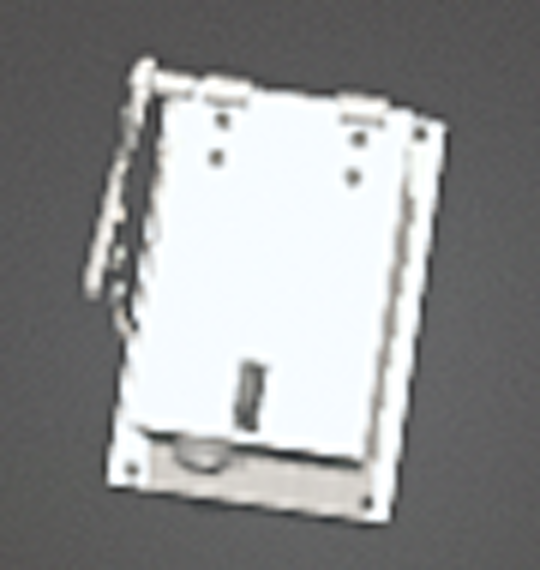

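View pics/rod.png

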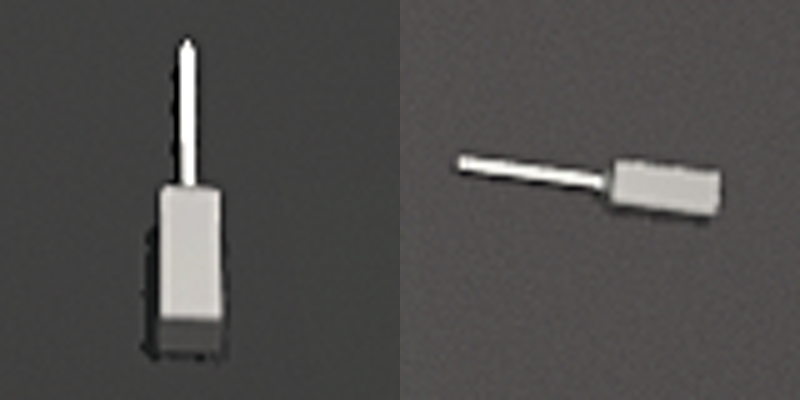

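```bash
cat > h.py <<'E'
import numpy as np, cv2
from scipy.optimize import least_squares
from scipy.spatial.transform import Rotation as Ro
CM={}
def cm(n):
    if n not in CM:
        from bench import env
        CM[n]=env.camera_model(n)
    return CM[n]
def proj(n,X):
    c=cm(n); X=np.atleast_2d(X); p=X@c["R"].T+c["t"]; s=p[:,:2]/p[:,2:]
    s=s*(1+c["k1"]*(s**2).sum(1,keepdims=True))
    return s@c["K"][:2,:2].T+c["K"][:2,2]
def ray(n,u):
    c=cm(n); d=(np.array(u,float)-c["K"][:2,2])/c["K"][0,0]; s=d.copy()
    for _ in range(20): s=d/(1+c["k1"]*(s@s))
    C=-c["R"].T@c["t"]; v=c["R"].T@np.r_[s,1]; return C,v
def atz(n,u,z):
    C,v=ray(n,u); return C+v*(z-C[2])/v[2]
def hous(p,pts):  # pts rel to hinge mid: x toward hinge,y left,z abs ; p=x,y,yaw(rad)
    pts=np.atleast_2d(pts); c,s=np.cos(p[2]),np.sin(p[2])
    return np.c_[p[0]+c*pts[:,0]-s*pts[:,1],p[1]+s*pts[:,0]+c*pts[:,1],pts[:,2]]
def crop(u,s,ox,oy): return np.array([(u[0]+.5)/s-.5+ox,(u[1]+.5)/s-.5+oy])
def rel(target_pos,target_rpy,st):
    R0=Ro.from_euler('xyz',st["orientation"],degrees=True); R1=Ro.from_euler('xyz',target_rpy,degrees=True)
    return np.r_[(R0.inv()*R1).as_rotvec(degrees=True), R0.inv().apply(np.array(target_pos)-st["ee_pos"])*100]
E
python3 - <<'E'
from h import *
S=lambda a,b:crop((a,b),5.4,240,120); T=lambda a,b:crop((a,b),6,200,105)
# rod
Sr=lambda a,b:crop((a,b),5,240,275); Tr=lambda a,b:crop((a-400,b),5,340,150)
print("tip side",atz("side",Sr(188,42),.012),"top",atz("top",Tr(460,163),.012))
print("front side",atz("side",Sr(190,187),.024),"top",atz("top",Tr(610,182),.0175))
print("handle top-face centre side",atz("side",Sr(190.5,252),.024),"top",atz("top",Tr(666,187),.024))
# housing: params hx,hy,yaw, offs(hinge to housing origin), pointer
def model(p):
    h=p[:3]; o=p[3]; a=p[4]
    plate=[[o-.095,.065,.008],[o-.095,-.065,.008],[o+.095,-.065,.008]]
    L=.152
    t=hous(h,plate+[[-p[5],.052,.096],[-p[5],-.052,.096],[0,.066,.096],[-.125*np.cos(a),.066,.096+.125*np.sin(a)]])
    s=hous(h,[[o-.095,-.065,.004],[o+.095,-.065,.004],[-.132,0,.117],[0,.066,.096],[-.125*np.cos(a),.066,.096+.125*np.sin(a)],[-p[5],-.052,.096]])
    return np.r_[proj("top",t),proj("side",s)]
obs=np.array([T(108,488),T(390,522),T(442,125),T(140,432),T(367,460),T(145,72),T(92,294),
 S(85,533),S(476,540),S(161,268),S(430,243),S(219,122),S(118,370)])
r=least_squares(lambda p:(model(p)-obs).ravel(),[.7,0,-.1,-.07,.65,.152],loss='soft_l1')
print(r.x,np.degrees(r.x[2])); print(np.round(model(r.x)-obs,1))
print("eye",hous(r.x,[[-.132,0,.117]]))
E
```

```text
tip side [ 0.49817204 -0.17591862  0.012     ] top [ 0.49575488 -0.17819254  0.012     ]
front side [ 0.48892703 -0.26331352  0.024     ] top [ 0.48683946 -0.2609472   0.0175    ]
handle top-face centre side [ 0.48574912 -0.29372161  0.024     ] top [ 0.4841194  -0.29060844  0.024     ]
[ 0.64062303  0.10975061 -0.09437363 -0.07632059  0.53320306  0.15540241] -5.407210872824997
[[ 0.7 -0.2]
 [ 0.3 -0.2]
 [-0.2 -0.7]
 [-2.1 -0.5]
 [ 0.1 -0.3]
 [-0.3  0.7]
 [ 0.6 -1. ]
 [-1.4  0.7]
 [-0.1  1.1]
 [ 0.8 -0.3]
 [-0.7 -0.2]
 [-0.3  0.5]
 [-0.8 -1.6]]
eye [[0.50921041 0.12218945 0.117     ]]
```

```bash
cat > go.py <<'E'
import sys
from h import *
from bench import env
st=env.get_state(); a=[float(x) for x in sys.argv[1:7]]
r=rel(a[:3],a[3:],st); print(np.round(r,2)); print(np.round(st["clock"],2),st["ee_pos"].round(4),st["orientation"].round(2),st["contact_force"].round(2),st["qpos"].round(1),st["grip_width"].round(4))
E
python3 go.py .484 -.2995 .26 180 0 -96
```

```text
[ 8.000e-02 -7.000e-02  7.292e+01  5.628e+01  6.354e+01 -2.840e+00]Traceback (most recent call last):
  File "go.py", line 5, in <module>
    r=rel(a[:3],a[3:],st); print(np.round(r,2)); print(np.round(st["clock"],2),st["ee_pos"].round(4),st["orientation"].round(2),st["contact_force"].round(2),st["qpos"].round(1),st["grip_width"].round(4))
                                                                                                                                                                                 ^^^^^^^^^^^^^^^^^^^^^^
AttributeError: 'float' object has no attribute 'round'
```

>>> apply_moves(motion=[[0,0,15,12,13,-4,60],[0,0,73,56.3,63.5,-3,60],[0,0,73,56.3,63.5,-3,60],[0,0,73,56.3,63.5,-3,60],[0,0,73,56.3,63.5,-3,60]])

```text
clock: 0.6
ee_pos: [0.295, 0.2681, 0.2468]
orientation: [179.9, -0.1, -66.4]
contact_force: [1.3, 0.5, 0.0]
grip_width: 0.0509
```

```bash
sed -i 's/st\["grip_width"\].round(4)/st["grip_width"]/' go.py; python3 go.py .484 -.2995 .26 180 0 -96
```

```text
[ 5.000e-02 -9.000e-02  2.964e+01  5.958e+01  5.440e+00 -1.240e+00]
0.6 [0.295  0.2681 0.2468] [ 1.7993e+02 -7.0000e-02 -6.6360e+01] [1.32 0.54 0.03] [ 65.1  -3.1 -11.6   0.  -81.6 -41.4] 0.05086617079963791
```

>>> apply_moves(motion=[[0,0,29.6,59.6,5.4,-1.2,60],[0,0,29.6,59.6,5.4,-1.2,60],[0,0,29.6,59.6,5.4,-1.2,60],[0,0,29.6,59.6,5.4,-1.2,60],[0,0,29.6,59.6,5.4,-1.2,60]])

```text
clock: 1.1
ee_pos: [0.3737, 0.0311, 0.2523]
orientation: [180.0, -0.1, -96.0]
contact_force: [1.2, 0.8, 0.1]
grip_width: 0.051
```

```bash
python3 go.py .484 -.2995 .10 180 0 -96
```

```text
[  0.    -0.07  -0.05  31.7  -14.45  15.27]
1.1 [0.3737 0.0311 0.2523] [ 1.800e+02 -7.000e-02 -9.605e+01] [1.19 0.76 0.12] [ 29.1  -6.1 -13.5   0.1 -82.6 -35.2] 0.05103156510263001
```

>>> apply_moves(motion=[[0,0,0,31.7,-14.4,0,60],[0,0,0,31.7,-14.4,0,60],[0,0,0,31.7,-14.4,0,60],[0,0,0,31.7,-14.4,4,60],[0,0,0,31.7,-14.4,8,60]])

```text
clock: 1.6
ee_pos: [0.4514, -0.2018, 0.2224]
orientation: [-179.8, -0.1, -96.1]
contact_force: [2.3, 1.0, -0.1]
grip_width: 0.0512
```

```bash
python3 go.py .484 -.2995 .06 180 0 -96
```

```text
[-0.18 -0.09 -0.09  9.35 -4.23 16.27]
1.6 [ 0.4514 -0.2018  0.2224] [-1.7982e+02 -9.0000e-02 -9.6090e+01] [ 2.27  1.   -0.15] [ -5.8   8.3  -3.1   0.1 -78.4  -0.3] 0.05117746305425508
```

>>> apply_moves(motion=[[0,0,0,9.4,-4.2,0,60],[0,0,0,9.4,-4.2,4,60],[0,0,0,9.4,-4.2,16.3,60],[0,0,0,9.4,-4.2,16.3,60],[0,0,0,9.4,-4.2,16.3,60]])

```text
clock: 2.1
ee_pos: [0.4816, -0.2998, 0.0556]
orientation: [179.9, 0.0, -96.2]
contact_force: [-0.2, -0.3, -0.3]
grip_width: 0.051
```

```bash
python3 go.py .4843 -.2995 .002 180 0 -96;python3 - <<'E'
from bench import env
import cv2
s=env.read_camera("side")[:,:,::-1];t=env.read_camera("top")[:,:,::-1]
a=cv2.resize(s[230:350,220:340],None,fx=3.3,fy=3.3,interpolation=cv2.INTER_CUBIC)
b=cv2.resize(t[130:250,330:450],None,fx=3.3,fy=3.3,interpolation=cv2.INTER_CUBIC)
cv2.imwrite("pics/pre.png",cv2.hconcat([a,b]))
E
```

```text
[ 0.09  0.01 -0.18 -0.06 -0.28  5.36]
2.1 [ 0.4816 -0.2998  0.0556] [ 1.7991e+02  1.0000e-02 -9.6180e+01] [-0.19 -0.3  -0.35] [-16.1  23.1  -8.3   0.  -58.6   9.9] 0.051017012885478726
```

View pics/pre.png

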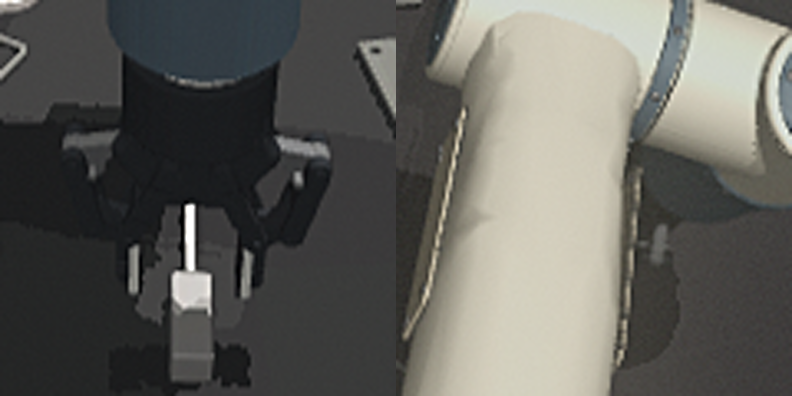

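The side view shows the handle (≈190,320) centred between the pads (≈134 and 246). Descending and gripping.

>>> apply_moves(motion=[[0,0,0,0,-0.3,2.7,60],[0,0,0,0,-0.3,4.5,60],[0,0,0,0,-0.3,5.3,60],[0,0,0,0,-0.3,5.3,60]], newtons=100)

```text
clock: 2.6
ee_pos: [0.4825, -0.2989, 0.0017]
orientation: [179.5, 0.1, -96.2]
contact_force: [0.1, 0.3, 0.3]
grip_width: 0.0514
```

>>> apply_moves(motion=[[0,0,0,0,0,0,0],[0,0,0,0,0,0,0],[0,0,0,0,0,0,0],[0,0,0,0,0,0,0]], newtons=110)

```text
clock: 3.0
ee_pos: [0.484, -0.2994, 0.0041]
orientation: [179.8, 0.0, -96.1]
contact_force: [-0.8, 1.2, 6.1]
grip_width: 0.0216
```

```bash
python3 go.py .4843 -.2995 .14 180 0 -96
```

```text
[  0.25   0.02  -0.12  -0.     0.03 -13.59]
3.0 [ 0.484  -0.2994  0.0041] [ 1.7975e+02  2.0000e-02 -9.6120e+01] [-0.84  1.23  6.05] [-16.   26.7 -11.4   0.  -52.1   9.8] 0.02156259556852595
```

>>> apply_moves(motion=[[0,0,0,0,0,-1,0],[0,0,0,0,0,-3,0],[0,0,0,0,0,-6,0],[0,0,0,0,0,-10,0],[0,0,0,0,0,-13.6,0]])

```text
clock: 3.5
ee_pos: [0.4846, -0.2997, 0.1432]
orientation: [179.8, -0.0, -96.1]
contact_force: [0.8, -0.6, -0.9]
grip_width: 0.0219
```

```bash
python3 go.py .4843 -.2995 .14 180 0 -96;python3 - <<'E'
from bench import env
import cv2
s=env.read_camera("side")[:,:,::-1];t=env.read_camera("top")[:,:,::-1]
cv2.imwrite("pics/l_s.png",s);cv2.imwrite("pics/l_t.png",t)
a=cv2.resize(s[180:300,220:340],None,fx=3.3,fy=3.3,interpolation=cv2.INTER_CUBIC)
b=cv2.resize(t[130:250,330:450],None,fx=3.3,fy=3.3,interpolation=cv2.INTER_CUBIC)
cv2.imwrite("pics/lift.png",cv2.hconcat([a,b]))
E
```

```text
[ 0.15 -0.03 -0.11 -0.02  0.03  0.32]
3.5 [ 0.4846 -0.2997  0.1432] [ 1.7985e+02 -3.0000e-02 -9.6110e+01] [ 0.82 -0.57 -0.86] [-16.   19.3  -0.4   0.1 -70.5   9.9] 0.021942393896814443
```

View pics/lift.png

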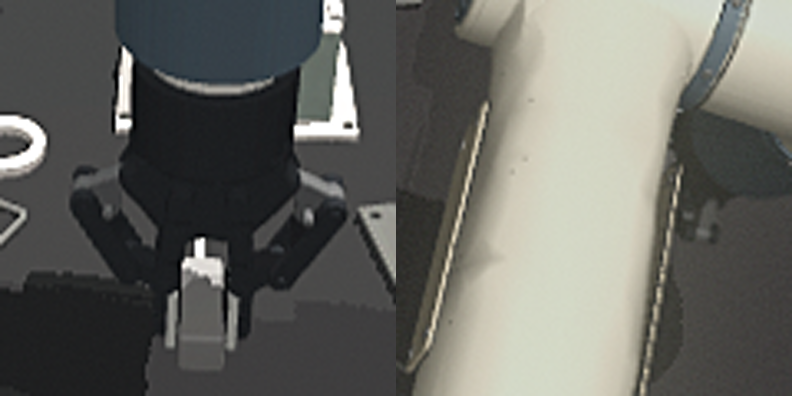

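```bash
python3 go.py .4953 -.0252 .109 180 0 -95.4
```

```text
[ -0.44  -0.25  -0.67 -27.56   2.19   3.73]
3.6 [ 0.4877 -0.3014  0.1476] [-179.56   -0.24  -96.07] [ 0.57  0.06 -0.54] [-16.   19.   -0.1   0.2 -70.4   9.9] 0.021385329646792874
```

>>> apply_moves(motion=[[0,0,0,-3,0.3,0,0],[0,0,-0.7,-8,0.8,0,0],[0,0,-0.7,-13,1.2,0,0],[0,0,-0.7,-18,1.5,0,0],[0,0,-0.7,-20,1.7,0,0]])

```text
clock: 4.1
ee_pos: [0.4918, -0.0974, 0.1476]
orientation: [-179.5, -0.2, -95.2]
contact_force: [0.4, -0.8, -1.0]
grip_width: 0.0214
```

>>> apply_moves(motion=[[0,0,0,0,0,0,0],[0,0,0,0,0,0,0]])

```text
clock: 4.3
ee_pos: [0.492, -0.0971, 0.1485]
orientation: [-179.4, -0.2, -95.1]
contact_force: [0.6, 0.0, -1.3]
grip_width: 0.0216
```

```bash
python3 go.py .4953 -.0252 .109 180 0 -95.4
python3 - <<'E'
from bench import env
import cv2
s=env.read_camera("side")[:,:,::-1];t=env.read_camera("top")[:,:,::-1]
cv2.imwrite("pics/m_s.png",s);cv2.imwrite("pics/m_t.png",t)
a=cv2.resize(s[120:280,220:350],None,fx=3,fy=3,interpolation=cv2.INTER_CUBIC)
b=cv2.resize(t[90:250,200:330],None,fx=3,fy=3,interpolation=cv2.INTER_CUBIC)
cv2.imwrite("pics/m.png",cv2.hconcat([a,b]))
E
python3 go.py .4953 -.0252 .109 180 0 -95.4
```

```text
[-0.59 -0.19  0.27 -7.2   0.35  3.92]
4.3 [ 0.492  -0.0971  0.1485] [-179.41   -0.19  -95.13] [ 0.58  0.04 -1.32] [  7.   11.2 -10.7   0.3 -67.6 -12.3] 0.02161963926271177
[-0.55 -0.2   0.14 -7.31  0.36  3.87]
4.4 [ 0.4918 -0.0982  0.148 ] [-179.46   -0.2   -95.26] [ 1.13 -0.07 -2.07] [  6.9  11.2 -10.7   0.3 -67.6 -12.3] 0.021666316514028793
```

View pics/m.png

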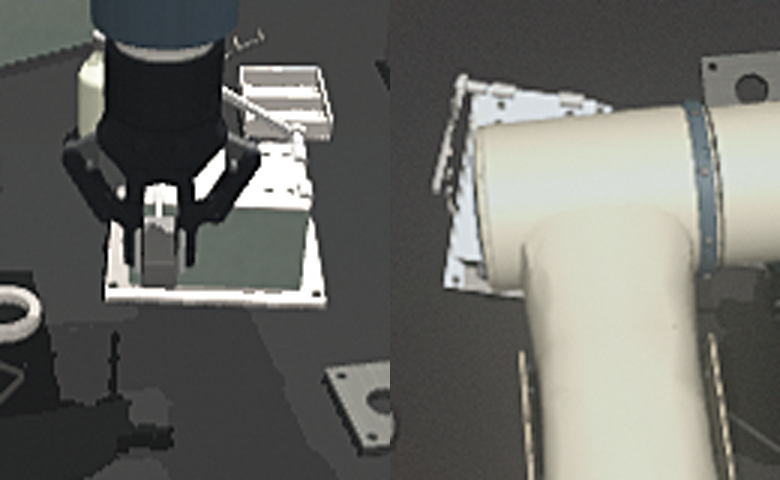

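Run:
```python
from h import *
s=cv2.imread("pics/m_s.png")
k=8
a=cv2.resize(s[170:225,240:310],None,fx=k,fy=k,interpolation=cv2.INTER_CUBIC)
# overlay predicted handle for axis 8mm above TCP, centre 8mm ahead
p=np.array([.4918,-.0978,.148]); yaw=np.radians(-95.2); u=-np.array([np.cos(yaw),np.sin(yaw),0]); v=np.array([u[1],-u[0],0])
c=p+.008*u+[0,0,.008]
P=[c+u*dx+v*dy+np.array([0,0,dz]) for dx in(-.03,.03) for dy in(-.012,.012) for dz in(-.012,.012)]
q=(proj("side",np.array(P))-[240,170]+.5)*k-.5
for x in q: cv2.circle(a,(int(x[0]),int(x[1])),3,(0,0,255),1)
tip=(proj("side",np.array([c+u*.03,c+u*.115]))-[240,170]+.5)*k-.5
cv2.line(a,tuple(tip[0].astype(int)),tuple(tip[1].astype(int)),(0,255,0),1); print(tip)
cv2.imwrite("pics/hz.png",a)
```

```text
[[261.80439859 209.78014947]
 [259.26316501  47.24622087]]
```

View pics/hz.png

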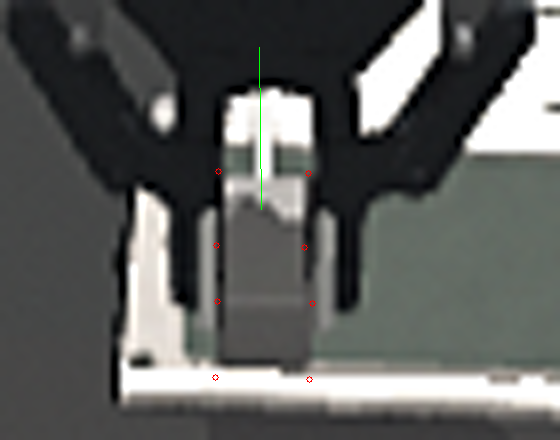

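Run:
```python
from h import *
print(atz("top",crop((250,395),6,200,105),.117))
# triangulate eye: side ray ∩ z=.117
print(atz("side",crop((161,268),5.4,240,120),.117))
print((proj("top",[.5092,.1222,.117])-[200,105]+.5)*6-.5,(proj("side",[.5092,.1222,.117])-[240,120]+.5)*5.4-.5)
t=cv2.imread("pics/top0.png")
cv2.imwrite("pics/eye.png",cv2.hconcat([cv2.resize(t[150:190,220:265],None,fx=9,fy=9,interpolation=cv2.INTER_CUBIC),cv2.resize(cv2.imread("pics/side0.png")[150:190,250:295],None,fx=9,fy=9,interpolation=cv2.INTER_CUBIC)]))
```

```text
[0.50366882 0.12288727 0.117     ]
[0.50695739 0.12078337 0.117     ]
[[252.04787938 382.12396251]] [[165.41374068 266.37558602]]
```

View pics/eye.png

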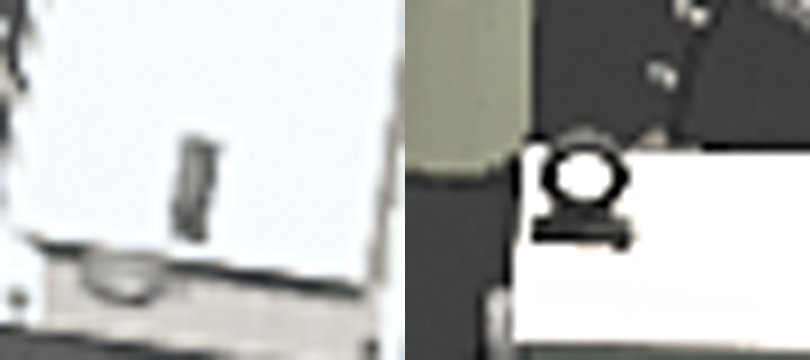

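```bash
python3 go.py .4926 -.0253 .1085 180 0 -95.4
```

```text
[-0.55 -0.2   0.14 -7.28  0.63  3.92]
4.4 [ 0.4918 -0.0982  0.148 ] [-179.46   -0.2   -95.26] [ 1.13 -0.07 -2.07] [  6.9  11.2 -10.7   0.3 -67.6 -12.3] 0.021666316514028793
```

>>> apply_moves(motion=[[-0.5,-0.2,0.1,-0.5,0.6,1.5,0],[-0.5,-0.2,0.1,-0.8,0.6,3.5,0],[-0.5,-0.2,0.1,-2.8,0.6,3.9,0],[-0.5,-0.2,0.1,-5,0.6,3.9,0],[-0.5,-0.2,0.1,-7,0.6,3.9,0]])

```text
clock: 4.9
ee_pos: [0.4926, -0.0288, 0.1084]
orientation: [-180.0, -0.0, -95.5]
contact_force: [-0.1, 0.2, -1.6]
grip_width: 0.0219
```

>>> apply_moves(motion=[[0,0,0,0,0,0,0],[0,0,0,0,0,0,0]])

```text
clock: 5.1
ee_pos: [0.4927, -0.0296, 0.1084]
orientation: [180.0, -0.0, -95.5]
contact_force: [0.4, -0.4, -0.5]
grip_width: 0.0216
```

```bash
cat > snap.py <<'E'
import sys,cv2
from bench import env
n=sys.argv[1]
s=env.read_camera("side")[:,:,::-1];t=env.read_camera("top")[:,:,::-1]
cv2.imwrite(f"pics/{n}_s.png",s);cv2.imwrite(f"pics/{n}_t.png",t)
a=cv2.resize(s[95:235,230:340],None,fx=4,fy=4,interpolation=cv2.INTER_CUBIC)
b=cv2.resize(t[90:230,200:290],None,fx=4,fy=4,interpolation=cv2.INTER_CUBIC)
cv2.imwrite(f"pics/{n}.png",cv2.hconcat([a,b]))
E
python3 snap.py p1; python3 go.py .4926 -.0253 .1085 180 0 -95.4
```

```text
[ 0.   -0.04 -0.18 -0.45  0.04 -0.01]
5.2 [ 0.4926 -0.0298  0.1084] [ 1.800e+02 -4.000e-02 -9.558e+01] [-0.72  0.6  -1.44] [ 14.8  12.6 -15.    0.  -62.4 -20.4] 0.021622449252314005
```

View pics/p1.png

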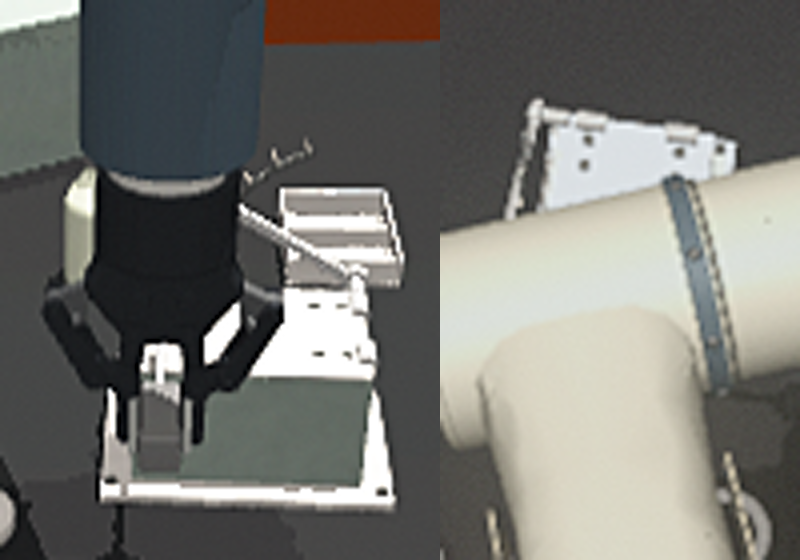

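>>> apply_moves(motion=[[0,0,0,-1,0,0,0],[0,0,0,-2,0,0,0],[0,0,0,-2.4,0,0,0],[0,0,0,-2.8,0,0,0],[0,0,0,-3.2,0,0,0]])

```text
clock: 5.7
ee_pos: [0.4957, 0.0025, 0.1084]
orientation: [180.0, -0.0, -95.6]
contact_force: [0.7, 0.0, -1.0]
grip_width: 0.0214
```

```bash
python3 -c "
from bench import env
s=env.get_state();print(s['ee_pos'].round(4),s['contact_force'].round(2),s['moment'].round(3),s['orientation'].round(2))"
```

```text
[0.4957 0.0025 0.1084] [ 0.67  0.04 -0.96] [-0.01  -0.003  0.013] [ 1.7999e+02 -4.0000e-02 -9.5560e+01]
```

>>> apply_moves(motion=[[0,0,0,-0.4,0,0,0],[0,0,0,-0.8,0,0,0],[0,0,0,-1.2,0,0,0],[0,0,0,-1.2,0,0,0]])

```text
clock: 6.1
ee_pos: [0.4969, 0.0149, 0.1083]
orientation: [180.0, -0.0, -95.5]
contact_force: [-0.2, -1.1, -0.6]
grip_width: 0.0218
```

```bash
python3 -c "
from bench import env
s=env.get_state();print(s['ee_pos'].round(4),s['contact_force'].round(2),s['moment'].round(3),s['orientation'].round(2))"; python3 snap.py p2
```

```text
[0.4969 0.0149 0.1083] [-0.23 -1.08 -0.57] [-0.06  -0.02   0.001] [ 1.800e+02 -4.000e-02 -9.553e+01]
```

View pics/p2.png

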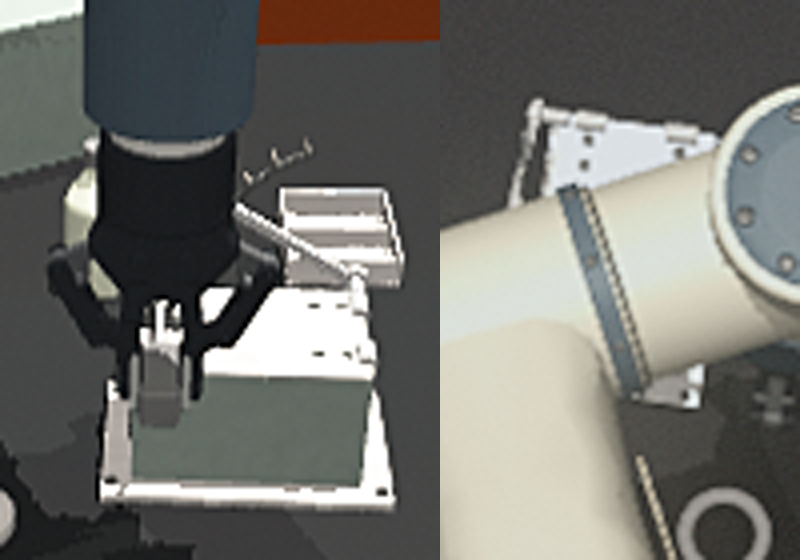

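Run:
```python
import cv2
s=cv2.imread("pics/p2_s.png")
cv2.imwrite("pics/p2z.png",cv2.resize(s[155:205,250:295],None,fx=12,fy=12,interpolation=cv2.INTER_CUBIC))
```

```text
(no output)
```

View pics/p2z.png

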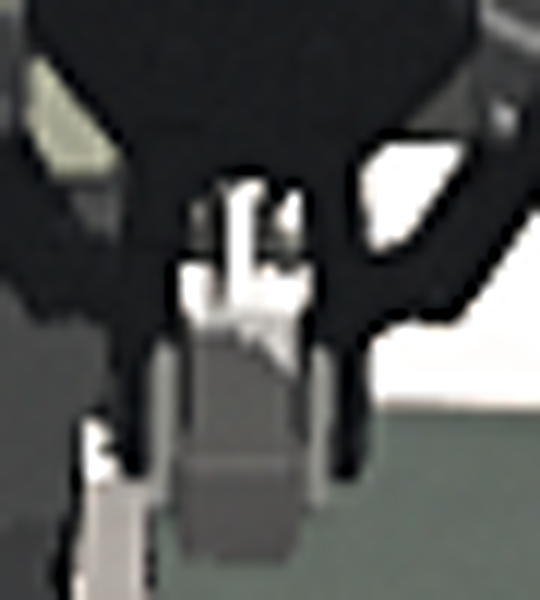

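>>> apply_moves(motion=[[0,0,0,-0.3,0,0,0],[0,0,0,-0.6,0,0,0],[0,0,0,-0.6,0,-0.3,0],[0,0,0,-0.6,0,-0.5,0],[0,0,0,-0.6,0,-0.7,0]], newtons=120)

```text
clock: 6.7
ee_pos: [0.4974, 0.0205, 0.1154]
orientation: [180.0, -0.0, -95.6]
contact_force: [1.9, -0.4, -5.2]
grip_width: 0.0212
```

```bash
python3 -c "
from bench import env
s=env.get_state();print(s['ee_pos'].round(4),s['contact_force'].round(2),s['moment'].round(3),s['orientation'].round(2))"
```

```text
[0.4974 0.0205 0.1154] [ 1.9  -0.36 -5.21] [-0.18  -0.514 -0.126] [ 1.7999e+02 -4.0000e-02 -9.5550e+01]
```

>>> apply_moves(motion=[[0,0,0,0,-0.2,-0.6,0],[0,0,0,0,-0.4,-1.1,0],[0,0,0,0,-0.6,-1.7,0],[0,0,0,0,-0.85,-2.35,0],[0,0,0,0,-0.85,-2.35,0]])

```text
clock: 7.2
ee_pos: [0.5065, 0.0195, 0.14]
orientation: [-179.9, -0.0, -95.5]
contact_force: [-1.8, -0.3, -3.9]
grip_width: 0.0221
```

```bash
python3 -c "
from bench import env
s=env.get_state();print(s['ee_pos'].round(4),s['contact_force'].round(2),s['moment'].round(3),s['orientation'].round(2))"; python3 snap.py p3
```

```text
[0.5065 0.0195 0.14  ] [-1.75 -0.3  -3.87] [-0.4   0.61  0.21] [-1.7993e+02 -5.0000e-02 -9.5540e+01]
```

View pics/p3.png

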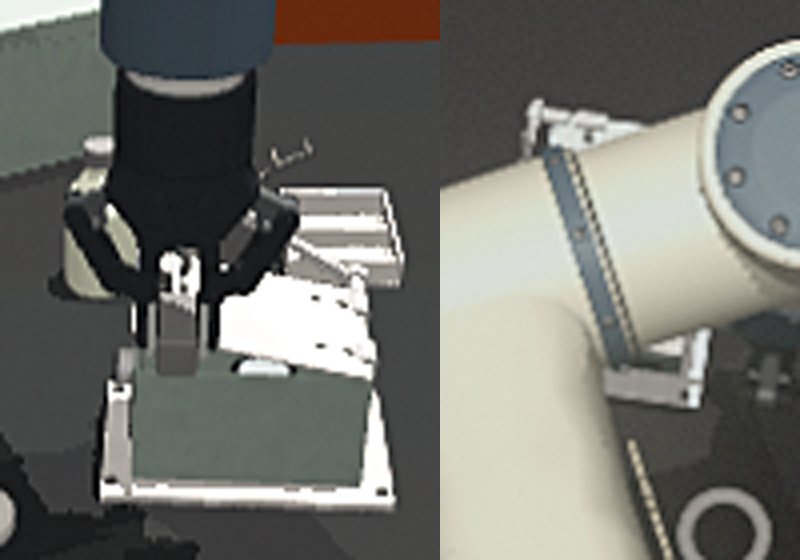

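>>> apply_moves(motion=[[0,0,0,0,-0.25,-0.55,0],[0,0,0,0,-0.5,-1.1,0],[0,0,0,0,-0.85,-1.7,0],[0,0,0,0,-1.2,-2.25,0],[0,0,0,0,-1.2,-2.25,0]])

```text
clock: 7.8
ee_pos: [0.5186, 0.0181, 0.1624]
orientation: [-179.9, -0.1, -95.6]
contact_force: [-1.4, -2.2, -2.8]
grip_width: 0.0212
```

```bash
python3 -c "
from bench import env
s=env.get_state();print(s['ee_pos'].round(4),s['contact_force'].round(2),s['moment'].round(3),s['orientation'].round(2))"; python3 snap.py p4
```

```text
[0.5186 0.0181 0.1624] [-1.42 -2.24 -2.76] [-0.665  0.711  0.202] [-1.7994e+02 -5.0000e-02 -9.5570e+01]
```

View pics/p4.png

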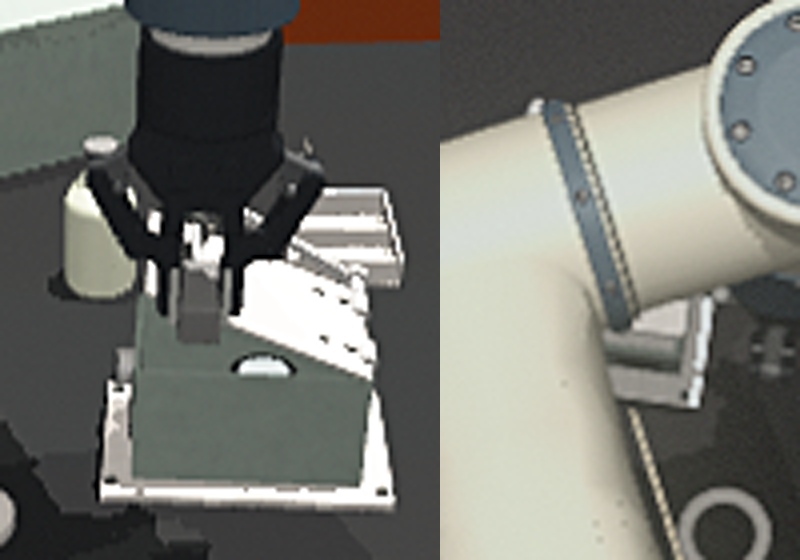

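```bash
cat > ov.py <<'E'
import sys
from h import *
n=sys.argv[1]; ths=[float(x) for x in sys.argv[2:]]
s=cv2.imread(f"pics/{n}_s.png"); k=7; ox,oy=250,125
a=cv2.resize(s[oy:oy+85,ox:ox+90],None,fx=k,fy=k,interpolation=cv2.INTER_CUBIC)
H=[.6379,.1095,np.radians(-5.4)]
def ln(p,q,c):
    d=np.round(((proj("side",hous(H,[p,q]))-[ox,oy]+.5)*k-.5)*16).astype(int); cv2.line(a,tuple(map(int,d[0])),tuple(map(int,d[1])),c,1,cv2.LINE_AA,4)
for i,t in enumerate(ths):
    c=[(0,0,255),(0,200,0),(255,0,0)][i%3]
    for y in(.066,): ln([-.02*np.cos(t),y,.096+.02*np.sin(t)],[-.125*np.cos(t),y,.096+.125*np.sin(t)],c)
    ln([0,-.052,.096],[-.154*np.cos(t),-.052,.096+.154*np.sin(t)],c)
    ln([-.154*np.cos(t),.052,.096+.154*np.sin(t)],[-.154*np.cos(t),-.052,.096+.154*np.sin(t)],c)
cv2.imwrite(f"pics/{n}_ov.png",a)
E
cp pics/side0.png pics/z_s.png; python3 ov.py z .48 .53 .58;  python3 ov.py p4 .35 .4 .45
```

```text
(no output)
```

View pics/z_ov.png

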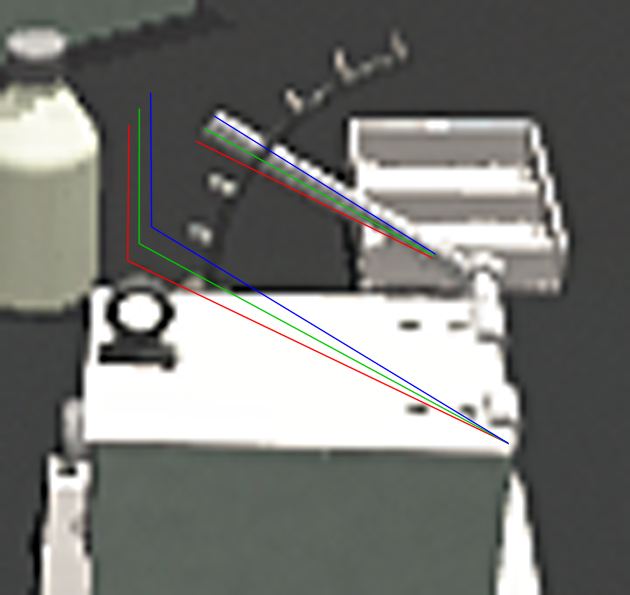

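View pics/p4_ov.png

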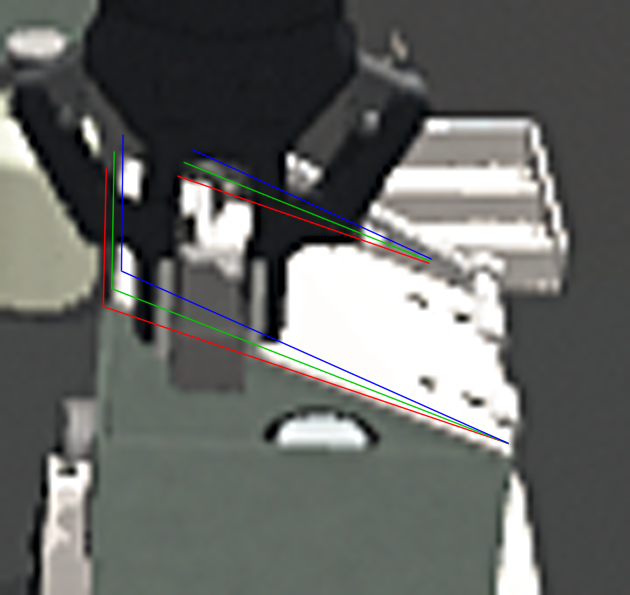

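```bash
cat > ang.py <<'E'
from h import *
H=[.6379,.1095,np.radians(-5.4)]
def onplane(n,u,yh):
    C,v=ray(n,u); c,s=np.cos(H[2]),np.sin(H[2])
    toh=lambda P:np.array([c*P[0]+s*P[1],-s*P[0]+c*P[1],P[2]])
    C2=toh(C-[H[0],H[1],0]); v2=toh(v); return C2+v2*(yh-C2[1])/v2[1]
def slope(pts,yh):
    P=np.array([onplane("side",p,yh) for p in pts]); 
    m=np.polyfit(P[:,0],P[:,2],1); r=P[:,2]-np.polyval(m,P[:,0])
    for _ in range(3):
        k=abs(r)<2.5*max(np.median(abs(r)),2e-4); m=np.polyfit(P[k,0],P[k,2],1); r=P[:,2]-np.polyval(m,P[:,0])
    return -np.arctan(m[0]), m[1], k.sum(), r[k].std()
def gray(f): return cv2.cvtColor(cv2.imread(f),cv2.COLOR_BGR2GRAY).astype(float)
def lower_edge(g,us,v0f,w=5,thr=None):
    out=[]
    for u in us:
        v0=v0f(u); vs=np.arange(int(v0-w),int(v0+w)+1); c=g[vs,u]
        t=thr if thr else (c.max()+c.min())/2
        idx=[i for i in range(len(c)-1) if c[i]>=t>c[i+1]]
        if idx:
            i=idx[-1]; out.append((u,vs[i]+(c[i]-t)/(c[i]-c[i+1])))
    return np.array(out)
def upper_edge(g,us,v0f,w=5,thr=None):
    out=[]
    for u in us:
        v0=v0f(u); vs=np.arange(int(v0-w),int(v0+w)+1); c=g[vs,u]
        t=thr if thr else (c.max()+c.min())/2
        idx=[i for i in range(len(c)-1) if c[i]<t<=c[i+1]]
        if idx:
            i=idx[0]; out.append((u,vs[i]+(t-c[i])/(c[i+1]-c[i])))
    return np.array(out)
if __name__=="__main__":
    g=gray("pics/side0.png")
    line=lambda a,b:(lambda u:a[1]+(u-a[0])*(b[1]-a[1])/(b[0]-a[0]))
    e=lower_edge(g,range(266,320),line((263.5,188),(322.5,189)),6,150); print("shut lid",slope(e,-.052))
    L=line((281,142.5),(311,159.5))
    for nm,r in(("a",range(282,299)),):
        print("ptr up",slope(upper_edge(g,r,L,5,110),.066),"low",slope(lower_edge(g,r,L,5,110),.066))
        e=[]
        for u in r:
            vs=np.arange(int(L(u))-6,int(L(u))+7); w=np.clip(g[vs,u]-75,0,None); e.append((u,(w*vs).sum()/w.sum()))
        print("cent",slope(e,.066))
    print("tip-pivot centre",slope([crop((215,124),7,250,125),crop((435,247),7,250,125)],.066))
    g=gray("pics/p4_s.png")
    e=lower_edge(g,range(291,320),line((290,175.5),(322,189.5)),5,150); print(e[:3],e[-3:]); print("p4 lid",slope(e,-.052))
E
python3 ang.py
```

```text
shut lid (np.float64(0.012347832344010093), np.float64(0.0915624018048341), np.int64(54), np.float64(0.00039439049443192563))
ptr up (np.float64(0.5524595002680607), np.float64(0.10374168450143115), np.int64(15), np.float64(0.00047354139812900525)) low (np.float64(0.5560336306462983), np.float64(0.09199483352054572), np.int64(15), np.float64(0.0006327326937469194))
cent (np.float64(0.5552816526594633), np.float64(0.09877135355742343), np.int64(15), np.float64(0.0004255319273789242))
tip-pivot centre (np.float64(0.5312006449592499), np.float64(0.09992320075726481), np.int64(2), np.float64(2.0816681711721685e-17))
[[291.         177.51851852]
 [292.         177.7007874 ]
 [293.         178.12727273]] [[317.         187.63576159]
 [318.         187.77443609]
 [319.         188.54166667]]
p4 lid (np.float64(0.4000700674576784), np.float64(0.0913192187846162), np.int64(27), np.float64(0.000303572451080225))
```

Run:
```python
import cv2
s=cv2.imread("pics/side0.png")
cv2.imwrite("pics/ptr.png",cv2.resize(s[135:172,276:326],None,fx=16,fy=16,interpolation=cv2.INTER_LINEAR))
```

```text
(no output)
```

View pics/ptr.png

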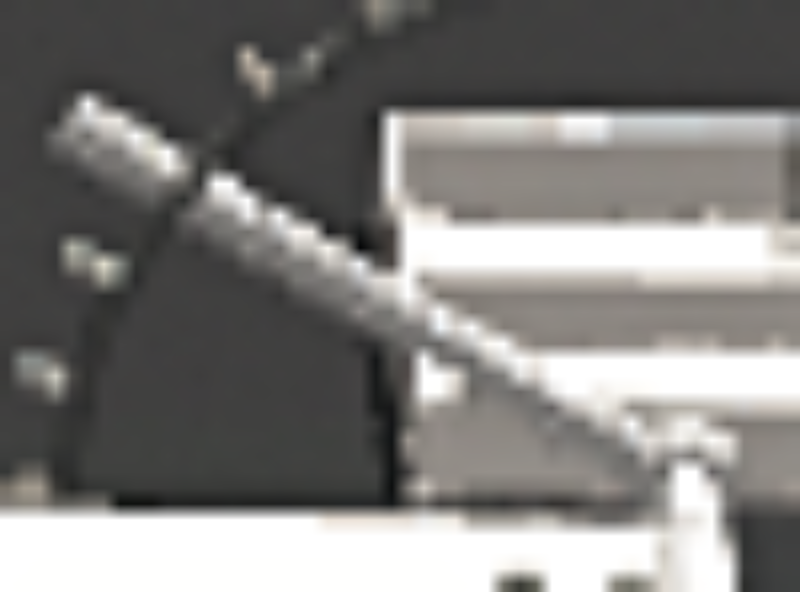

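Run:
```python
from ang import *
pts=[(88,107),(130,132),(175,160),(222,188),(265,214),(300,237),(355,268),(450,322),(510,355),(580,398),(640,435)]
q=[crop(p,16,276,135) for p in pts]
print(slope(q,.066),slope(q[:7],.066),slope(q[4:],.066))
```

```text
(np.float64(0.5546434256889001), np.float64(0.10068202551710127), np.int64(10), np.float64(0.0002297182935161842)) (np.float64(0.566762749496464), np.float64(0.09918835637529967), np.int64(7), np.float64(0.00012428796066778642)) (np.float64(0.5484874619154935), np.float64(0.10090575243518017), np.int64(7), np.float64(0.0002596492817659991))
```

>>> apply_moves(motion=[[0,0,0,0,-0.3,-0.45,0],[0,0,0,0,-0.6,-0.85,0],[0,0,0,0,-0.95,-1.25,0],[0,0,0,0,-1.25,-1.6,0],[0,0,0,0,-1.25,-1.6,0]])

```text
clock: 8.4
ee_pos: [0.5307, 0.017, 0.178]
orientation: [-180.0, -0.0, -95.6]
contact_force: [-1.7, -1.3, -3.6]
grip_width: 0.0213
```

>>> apply_moves(motion=[[0,0,0,0,0,0,0],[0,0,0,0,0,0,0]])

```text
clock: 8.6
ee_pos: [0.5306, 0.017, 0.1779]
orientation: [-180.0, -0.0, -95.6]
contact_force: [-2.5, -1.2, -2.1]
grip_width: 0.0211
```

```bash
python3 -c "
from bench import env
s=env.get_state();print(s['ee_pos'].round(4),s['contact_force'].round(2),s['moment'].round(3),s['orientation'].round(2))"; python3 snap.py p5; python3 ov.py p5 .5 .55 .6
```

```text
[0.5306 0.017  0.1779] [-2.47 -1.15 -2.15] [-0.642  0.869  0.199] [-1.7999e+02 -5.0000e-02 -9.5580e+01]
```

View pics/p5_ov.png

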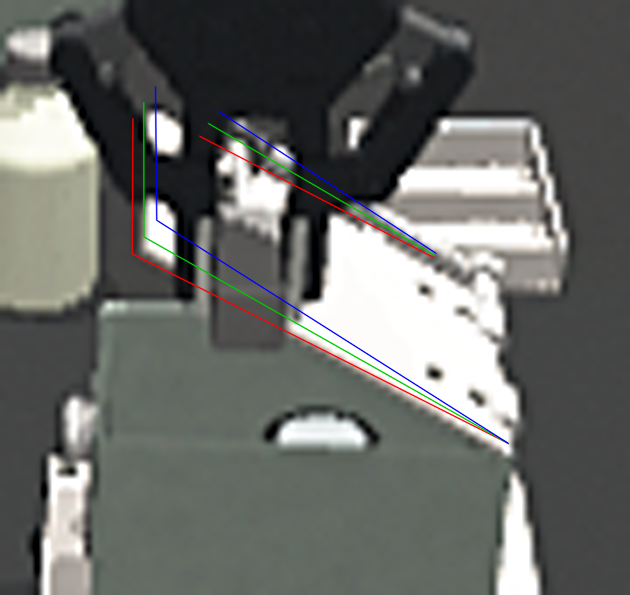

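```bash
cat > lid.py <<'E'
import sys
from ang import *
g=gray(f"pics/{sys.argv[1]}_s.png")
th=float(sys.argv[2])
ee=proj("side",hous(H,[[-.01,-.052,.0915],[-.154*np.cos(th),-.052,.0915+.154*np.sin(th)]]))
L=lambda u:ee[0,1]+(u-ee[0,0])*(ee[1,1]-ee[0,1])/(ee[1,0]-ee[0,0])
for a,b in((293,320),(271,275)):
    e=lower_edge(g,range(a,b),L,5,150); print(len(e)); 
    if a==293: E1=e
    else: print(e)
print("right part",slope(E1,-.052)); print("all",slope(np.r_[E1,e[:3]],-.052))
E
python3 lid.py p5 .55; python3 lid.py p4 .4
```

```text
27
4
[[271.         160.75      ]
 [272.         161.49074074]
 [273.         161.89908257]
 [274.         162.38613861]]
right part (np.float64(0.5471441704658299), np.float64(0.09116272917207113), np.int64(27), np.float64(0.00028273058407536714))
all (np.float64(0.5478136212136868), np.float64(0.09112904349299102), np.int64(30), np.float64(0.00027731824512422444))
27
0
[]
right part (np.float64(0.40081603791437687), np.float64(0.09129049299003142), np.int64(25), np.float64(0.0003025203185834112))Traceback (most recent call last):
  File "lid.py", line 11, in <module>
    print("right part",slope(E1,-.052)); print("all",slope(np.r_[E1,e[:3]],-.052))
                                                           ~~~~~^^^^^^^^^^
    res = self.concatenate(tuple(objs), axis=axis)
ValueError: all the input arrays must have same number of dimensions, but the array at index 0 has 2 dimension(s) and the array at index 1 has 1 dimension(s)
```

```bash
python3 snap.py p6; python3 lid.py p6 .55
python3 - <<'E'
import ang
from ang import *
pts=[(88,107),(130,132),(175,160),(222,188),(265,214),(300,237),(355,268),(450,322),(510,355),(580,398),(640,435)]
q=[crop(p,16,276,135) for p in pts]
g=gray("pics/p6_s.png"); g0=gray("pics/side0.png")
ee=proj("side",hous(H,[[-.01,-.052,.0915],[-.154*np.cos(.55),-.052,.0915+.154*np.sin(.55)]]))
L=lambda u:ee[0,1]+(u-ee[0,0])*(ee[1,1]-ee[0,1])/(ee[1,0]-ee[0,0])
e=lower_edge(g,range(293,320),L,5,150)
P=lambda u:142.5+(u-281)*(159.5-142.5)/30
lo=lower_edge(g0,range(282,299),P,5,110);up=upper_edge(g0,range(282,299),P,5,110)
for dy in(-3,-1.5,0,1.5,3):
    ang.H[2]=np.radians(-5.4+dy); print(dy,[round(float(slope(a,y)[0]),4) for a,y in((e,-.052),(q,.066),(lo,.066),(up,.066))])
# vanishing point / yaw check from shut lid edge direction
E
```

```text
27
4
[[271.         160.75609756]
 [272.         161.51327434]
 [273.         161.91588785]
 [274.         162.41176471]]
right part (np.float64(0.5468795588442562), np.float64(0.09115042560083651), np.int64(27), np.float64(0.0002877646499008748))
all (np.float64(0.5476474168789561), np.float64(0.09111177838035671), np.int64(30), np.float64(0.0002834141598186241))
-3 [0.5253, 0.5362, 0.5373, 0.534]
-1.5 [0.5363, 0.5456, 0.5469, 0.5435]
0 [0.5469, 0.5546, 0.556, 0.5525]
1.5 [0.557, 0.5633, 0.5648, 0.5611]
3 [0.5667, 0.5715, 0.5732, 0.5693]
```

>>> apply_moves(motion=[[0,0,0,0,-0.06,-0.07,0],[0,0,0,0,-0.06,-0.07,0],[0,0,0,0,-0.06,-0.07,0],[0,0,0,0,-0.06,-0.07,0]])

```text
clock: 9.2
ee_pos: [0.5312, 0.0169, 0.1786]
orientation: [-180.0, -0.1, -95.6]
contact_force: [-1.3, -0.7, -2.4]
grip_width: 0.0213
```

```bash
python3 snap.py p7; python3 lid.py p7 .55;python3 -c "
from bench import env
s=env.get_state();print(s['clock'],s['ee_pos'].round(4),s['contact_force'].round(2),s['moment'].round(3),s['orientation'].round(2))"
```

```text
27
4
[[271.         160.58955224]
 [272.         160.73148148]
 [273.         161.6015625 ]
 [274.         162.55681818]]
right part (np.float64(0.5545011770686838), np.float64(0.09113000489606905), np.int64(27), np.float64(0.0002624501729378837))
all (np.float64(0.5542693337079357), np.float64(0.0911421142259639), np.int64(30), np.float64(0.00029198732683360023))
9.3 [0.5312 0.0169 0.1786] [-1.93 -1.61 -2.74] [-0.672  0.744  0.208] [-1.7999e+02 -5.0000e-02 -9.5580e+01]
```

View pics/p7_s.png

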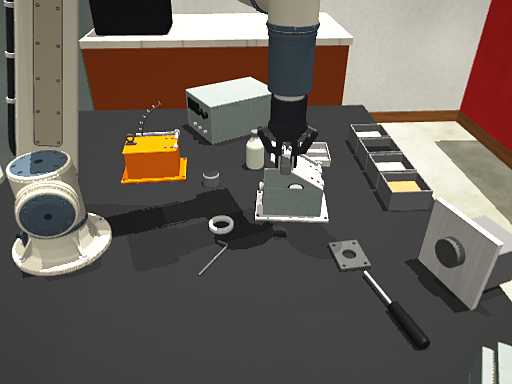

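Run:
```python
from ang import *
a=gray("pics/side0.png");b=gray("pics/p7_s.png")
print(np.abs(a-b)[155:164,306:319].round().astype(int))
k=12
cv2.imwrite("pics/cmp.png",cv2.hconcat([cv2.resize(cv2.imread(f)[140:172,290:322],None,fx=k,fy=k,interpolation=cv2.INTER_CUBIC) for f in("pics/side0.png","pics/p7_s.png")]))
```

```text
[[ 13   9   8   9   7   8  10   7   8  10   7   8   9]
 [  4   0  11  10   9  10   9  10  10  11   9  11  13]
 [ 10  11   0   7   0   0   0   0   0   0   0   0   0]
 [  5   8  10  12   0   0   0   0   0   0   0   0   0]
 [  7   1   5   8  13   0   0   6   4   4   2   0   0]
 [111  11   7   1   4  11  12   5  11  11  11  12  12]
 [118 119  78  10   2   3   4  10  10   0   9  10   6]
 [116 116 115 108  25   8   3   5   7  10  10  10   5]
 [114 113 113 112 125 118  43   9   1   4  10  10   9]]
```

View pics/cmp.png

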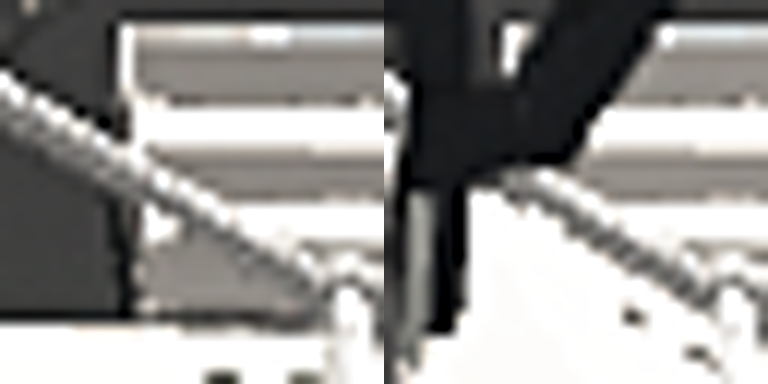

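Run:
```python
from ang import *
g=gray("pics/p7_s.png"); g0=gray("pics/side0.png")
print(g[150:172,296:319].astype(int))
L=lambda u:155.5+(u-297)*(.62)
e=upper_edge(g,range(301,318),lambda u:L(u)+2,4,200); print(e.round(2).tolist()); print(slope(e,.052)); print(slope(e[:8],.052))
```

```text
[[ 27  28  28  29  26  30  27  28  27  22   2 181 255 255 255 255 255 255
  255 255 255 255 255]
 [ 29  28  27  27  26  28  26  27  26  18  19 255 255 255 255 255 255 255
  255 255 255 255 255]
 [ 29  28  26  27  24  24  23  21  19   7  94 211 196 192 191 192 191 192
  192 189 225 225 224]
 [ 27  25  22  19  14  36   8   1   0  54 144 145 138 136 136 136 136 135
  136 136 135 133 133]
 [ 22  16  33  57 120 116 162 255 172 125 143 143 145 146 146 146 147 146
  147 146 146 145 146]
 [ 13  83  81  79 132 131 148 201 234 255 181 134 138 143 144 144 144 142
  143 141 139 139 138]
 [  0 255 255 255  89 104 110 110 165 207 255 255 167 138 137 137 132 146
  146 147 144 185 185]
 [  0 255 255 255 255 181 255 121 104 104 194 234 255 244 255 255 255 255
  255 255 255 255 255]
 [  0 255 255 255 255 255 255 255 227 110 112 133 238 221 255 255 255 255
  255 255 255 255 255]
 [  0 255 255 255 255 255 255 255 255 134 113 113 110 135 237 255 255 243
  252 253 255 255 255]
 [  0 255 255 255 255 255 255 255 255 255 246 118 113 113  99 187 217 244
  228 151 157 181 184]
 [  0 255 255 254 255 255 255 255
[... 849 characters left out ...]
 252 252 252 252 252 252 252 254 255 255 255 255 255 254 254 255
  255 255 233 155 240]
 [252 252 252 252 252 252 252 252 252 252 254 255 255 255 255 255 255 255
  255 255 255 255 226]]
[[301.0, 157.26], [302.0, 156.62], [303.0, 157.59], [304.0, 157.78], [305.0, 159.55], [306.0, 159.65], [307.0, 160.6], [308.0, 160.89], [309.0, 161.68], [310.0, 162.52], [311.0, 162.61], [312.0, 163.32], [313.0, 163.74], [314.0, 164.63], [315.0, 165.4], [316.0, 165.66], [317.0, 166.22]]
(np.float64(0.552806914500752), np.float64(0.0962847984589821), np.int64(15), np.float64(0.0006708234642825247))
(np.float64(0.5908664803527682), np.float64(0.09494122882533039), np.int64(8), np.float64(0.0012853624951001056))
```

>>> apply_moves(motion=[[0,0,0,0,0,0,0],[0,0,0,0,0,0,0],[0,0,0,0,0,0,0],[0,0,0,0,0,0,0],[0,0,0,0,0,0,0]])

```text
clock: 9.8
ee_pos: [0.5312, 0.0169, 0.1786]
orientation: [-180.0, -0.1, -95.6]
contact_force: [-1.5, -1.1, -4.2]
grip_width: 0.0208
```

```bash
python3 snap.py p8; python3 lid.py p8 .55|tail -2
```

```text
right part (np.float64(0.5540052289604228), np.float64(0.09114639852620988), np.int64(27), np.float64(0.00027248610287777553))
all (np.float64(0.5541865689353128), np.float64(0.09113757696472838), np.int64(30), np.float64(0.0003008765428969651))
```

```bash
python3 -c "
from bench import env
print(env.job_done())"
```

```text
the job is handed in; nothing more can be done
None
```

I gripped the rod by its handle and passed its end through the lid's eye from the right. With the rod I raised the lid to the pointer's angle. I handed the job in at about 10 s, with the arm still holding the lid there at 120 N grip.

**Angle match:** in the last side pictures the lid's right edge measures 0.554 rad and its left edge 0.553 rad. The pointer, measured in the picture from before the move, is 0.555 rad. All three share a camera offset of about 0.012 rad, seen on the shut lid. Single pointer readings ranged from about 0.53 to 0.57 depending on which part of the bar I used.

**Steadiness:** the lid reading changed by less than 0.001 rad over the last half second before hand-in.

**Clearances and surroundings:**
- **Pointer:** the part still visible looks the same as at the start.
- **Other objects:** those in view look undisturbed in the side picture.
- **Gripper to lid:** I worked out about 8 mm between the gripper body and the lid edge, but could not see that gap.

**Less certain:** the arm hid most of the insertion from both cameras. I relied on there being no contact force going in, on the lid's weight then showing on the rod, and on the partial view of the eye around the rod afterwards. The gripper read about 21.5 mm on the nominal 24 mm handle, but the rod showed no sign of slipping.

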